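# Isolate and open the board test cabinet

## Task

Make the board test cabinet ready for unloading: first turn the red handle of the power isolator from on to off, then raise the cabinet's slatted roller shutter by its orange handle along its curved tracks, all the way up, until it stays open by itself. The shutter must not be raised while the power is still on; leave the things lying around on the bench where they are.

Things in the scene. Friction and masses are not known exactly. Their poses are not given: they have to be found in the camera images.
- cabinet: white round-topped board test cabinet, fixed: 325 mm deep (x), 232 wide (y), 227 high. Origin: centre of its underside; x points from its front (orange handle side) to its back, y along the slats, z up. The white side cheeks reach 163 mm from the shutter's axis; a fixed curved cover over the back half, from about 8 degrees behind the top, reaches 167 mm
- shutter (a joint): angle of the slatted shutter, rad: 0 shut (bottom rail low at the front), growing as it goes up and over to the back; stop at 1.25 (fully open, orange handle pointing straight up). Its heavy bottom rail makes it fall shut if let go below about 1.0; past about 1.1 it stays up by its own weight. Raising it takes about 3 to 6 N at the handle
- shutter_axis (a point): fixed point, mid-width, on the level axis (the cabinet's y) about which the shutter runs on its circular tracks; 60 mm straight above the cabinet's origin. The slats' outer faces are 150 mm from this axis
- shutter_grip (a point): point in the shutter's orange handle, moving with it: a flat paddle in the middle of the bottom rail, standing radially out from the slats, 22 mm thick (along the cabinet's y), 36 mm wide along its travel, round-ended, reaching 205 mm from the axis. This point: mid-thickness, 185 mm from the axis, 35 mm out from the slats, 20 degrees above the level of the axis, in front, when shut
- isolator_handle (a joint): angle of the isolator's red handle in rad: 0 = on (as it starts), 1.05 = off; grows anticlockwise seen from above, so switching off is a turn of 60 degrees anticlockwise. Spring detents pull it into either end from the half-way point; about 0.2 N m to turn
- isolator_grip (a point): centre of the isolator's red bar handle, turning with it: bar 90 mm long (this point's x; white-marked end +x), 22 wide (y), 36 high, top 16 mm above this point, underside 20 mm below. It turns about the vertical through this point, 117 mm above the bench, on a fixed grey box 130 x 130 x 80 mm with a yellow plate. White dot on the plate: off; green dot: on
- screwdriver: a screwdriver, 180 mm, lying flat; bystander, to be left alone. Origin in it, near the middle
- brush: a cleaning brush, 170 mm, lying flat; bystander, to be left alone. Origin in it, near the middle
- board_tray: a black tray of small green boards, 160 x 110 x 30 mm; bystander, to be left alone. Origin at the centre of its underside
- solvent_bottle: a white closed bottle, 60 mm across, 150 mm tall; bystander, to be left alone. Origin at the centre of its underside
- reel: a blue component reel, 120 mm across, 20 mm thick, lying flat; bystander, to be left alone. Origin at the centre of its underside
- jar: an amber jar with a black lid, 60 mm across, 70 mm tall; bystander, to be left alone. Origin at the centre of its underside
Things that resemble listed ones, but are neither listed nor needed, are in the scene too. Of the things that look like the part that bears isolator_handle, the larger one is meant.

How it is judged:
By the outcome, as a careful person would: the job done as asked, in the order asked, and still so for the second after the job is handed in, with the robot touching nothing.
It also fails if it takes over 56 s, if anything falls off the work surface, if the arm or the gripper's body presses on something with over 40 N, if the wrist force passes 120 N, or if a joint passes its speed limit or range.

## Robot

A 7-joint arm with a two-finger parallel gripper is mounted at the origin on the work surface. World frame = base frame: x ahead of the robot, y to its left, z up, the work surface at z = 0. Lengths are in m, angles in rad, forces in N, time in s.
With the tool pointing down it reaches from about 0.4 to 0.85 m from the base axis. Payload 10.4 kg.
Tool frame: the origin (TCP) lies midway between the tips of the shut fingers; the grasp point (between the pads) lies 19 mm behind it; z points along the fingers, y is the direction in which the jaws open and shut (so a half turn about z gives the same grasp; the last joint's range is limited). The gripper opens to 85 mm and grips with 20 to 120 N. Pads are 22 mm wide; open, the fingers measure 114 mm over their backs; the gripper's body (76 mm by 85 mm) begins 54 mm behind the grasp point. The pads swing forward as they close: fully open they stand 13 mm farther back than shut.
Start: joints at [1.145, 0.332, -0.065, 1.46, 0.022, 1.35, -0.088], TCP at [0.245, -0.575, 0.231] pointing down, gripper open.
Joint ranges: [-2.6, 2.6], [-0.5, 2.12], [-1.47, 1.34], [0.16, 2.42], [-1.27, 4.41], [0.06, 2.06], [-2.6, 2.6]. Speed limits (rad/s): [2.22, 2.22, 2.79, 2.79, 3.14, 3.14, 3.14].

## Interface

Orientations are given as a unit quaternion [x, y, z, w].
In Python, from workcell import get_obs, camera, calibration, hand_in gives the robot as it stands.
- The arm moves only by the shell command python3 -m handwheel 'ROWS' [FORCE]. ROWS is JSON, a list of rows, each an object with "jaw": the finger opening in mm, from 0 to 85.4; "delta_pos": the shift along the tool's x, y, z scaled (see below), a list of three; "turn": the turn about the tool's z scaled (see below). In form: [{"jaw": jaw, "delta_pos": [tx, ty, tz], "turn": turn}, ...]. A call has 1 to 10 rows; each row is the pose to reach, as a shift and turn from the pose commanded when the call began, along the tool's axes at that moment, turning the shorter way round; what a row does not reach only later rows make up. The controller multiplies each number of a shift by 1 m and each number of a turn by pi rad. A row lasts 1/12 s, in which the tool goes at most 41.7 mm and 7.16 degrees, less where a joint would pass 70% of its speed; a pose out of reach is approached as far as the arm can. A call with a number of a shift or a turn outside -1 to 1 is refused whole. A call with a gripper value outside its range is refused whole. The fingers move at their own pace and stop on an object; FORCE is the grip in N (left out, the last holds). Time passes only in rows, so rows that repeat a pose let the fingers close. It gives the time, the measured TCP pose, the force and the opening at its end, in the units of the state.
- get_obs(): the state, without advancing time (a new reading comes with each control period).
- camera(name): name is "scene" or "top" or "wrist"; returns the picture (400x640x3 uint8, red, green, blue); there is no depth.
- calibration(name): a dict with "mtx" (3x3 intrinsics, pixels), "rvec" (rotation vector, rad) and "tvec" (3), from world to camera coordinates, as OpenCV has them. Camera axes: x right, y down, z forward; pixel columns grow to the right and rows downward; lengths in m; the calibration is good to about 2 mm. The wrist camera is an equidistant fisheye: a pixel r from the principal point sees the ray r / f radians off the axis. A picture is of the moment at which its call begins: read the wrist's pose just before it. calibration takes no time and is no camera call; for the wrist camera it gives the pose at the moment of the call.
- hand_in(): hands the job in, once; it reports no verdict.
The state is a dict: "clock": time; "joint_pos": joint angles; "joint_velocities": joint speeds; "tau": joint torques, N m; "position": TCP position; "ee_rot": TCP orientation; "ft_force": force on the tool from outside, world axes, zero at the start; "torque": the same for the moment, N m; "grip_width": opening from 0.0 (shut) to 1.0 (fully open).
Only numpy, scipy, OpenCV 4.12 (cv2) and the standard library are available. Lean on these libraries where they do the work, as an engineer would, in place of code of your own. Each camera call takes 0.05 s, during which the arm holds its last target.

## Working session

There is one attempt and no reset: what is moved stays moved. The work goes in short steps, Python scripts to look and compute and a shell command to move; the robot and the scene stay as the last step left them, time stands still between calls to the robot, and variables do not carry over. Pictures are saved under pics/ and viewed, and the job is handed in when it is done.

```bash
mkdir -p pics; ls
python3 - <<'E'
from workcell import *
import cv2
o=get_obs();print({k:o[k] for k in('clock','position','ee_rot','grip_width','ft_force')})
for n in('scene','top','wrist'):
    cv2.imwrite(f'pics/{n}0.png',camera(n)[:,:,::-1]);c=calibration(n);print(n,c)
E
```

```text
pics
{'clock': 0.0, 'position': array([ 0.24485115, -0.57461824,  0.23051136]), 'ee_rot': array([ 9.79781134e-01,  2.00070971e-01, -1.78020720e-04, -7.10336729e-04]), 'grip_width': 0.996743001166605, 'ft_force': array([ 0.00260214,  0.34278985, -0.09895619])}
scene {'mtx': array([[468.78351824,   0.        , 322.89048233],
       [  0.        , 468.78351824, 199.10312817],
       [  0.        ,   0.        ,   1.        ]]), 'rvec': array([ 2.29365447, -1.69838832,  0.29696484]), 'tvec': array([-0.14470367,  0.50117667,  1.46541053])}
top {'mtx': array([[501.5426874 ,   0.        , 309.67896921],
       [  0.        , 501.5426874 , 203.13072346],
       [  0.        ,   0.        ,   1.        ]]), 'rvec': array([ 2.13664668, -2.15892346,  0.1500639 ]), 'tvec': array([0.01162827, 0.53047333, 1.94517312])}
wrist {'mtx': array([[309.70691629,   0.        , 317.95393372],
       [  0.        , 309.70691629, 200.41681836],
       [  0.        ,   0.        ,   1.        ]]), 'rvec': array([-2.41962588,  1.59870806,  0.22652766]), 'tvec': array([-0.62508481, -0.03590691,  0.37864291])}
```

View pics/scene0.png

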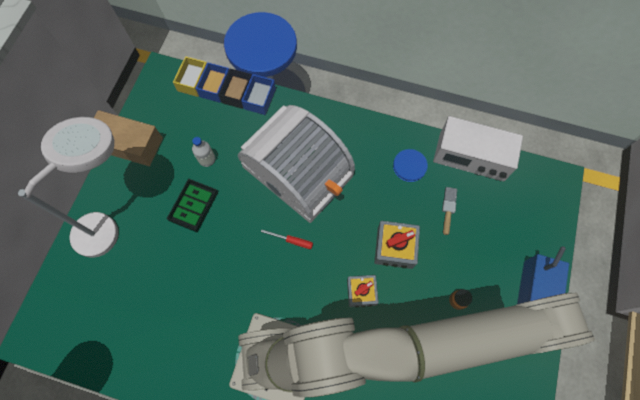

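View pics/top0.png

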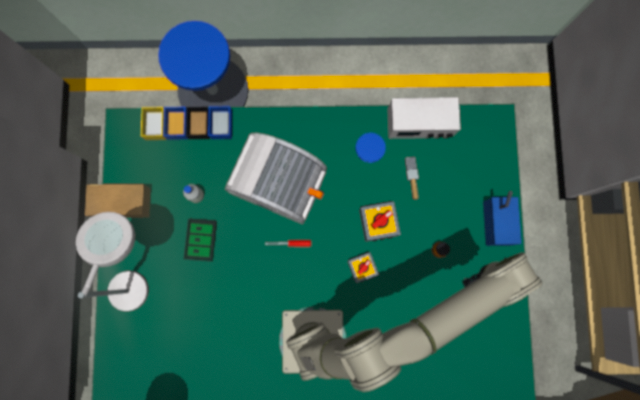

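View pics/wrist0.png

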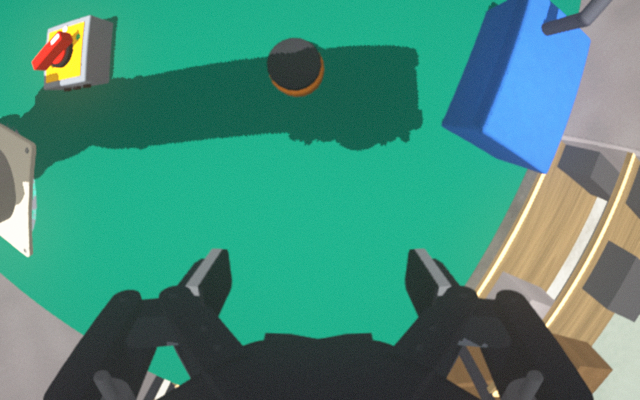

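The scene view shows two isolators: the larger at scene (399,243) / top (381,221), and a smaller one at scene (363,290) / top (363,266). The larger one fits the description. The cabinet's orange handle is at scene (334,187) / top (316,193). I'll enlarge and measure next.

```bash
cat > h.py <<'E'
import numpy as np,cv2
from workcell import *
def ray(n,uv,c=None):
    c=c or calibration(n);R=cv2.Rodrigues(c['rvec'])[0];t=c['tvec'].ravel();K=c['mtx']
    d=np.array([(uv[0]-K[0,2])/K[0,0],(uv[1]-K[1,2])/K[1,1]])
    if n=='wrist':
        r=np.hypot(*d);v=np.array([*(d/r*np.sin(r)),np.cos(r)])
    else: v=np.array([*d,1]);v/=np.linalg.norm(v)
    return -R.T@t,R.T@v
def plane(n,uv,z,c=None):
    o,d=ray(n,uv,c);return o+d*(z-o[2])/d[2]
def tri(a,b):
    (o1,d1),(o2,d2)=a,b
    s=np.linalg.lstsq(np.c_[d1,-d2],o2-o1,rcond=None)[0]
    p,q=o1+s[0]*d1,o2+s[1]*d2;return (p+q)/2,np.linalg.norm(p-q)
def mask(im,lo,hi):
    h=cv2.cvtColor(im,cv2.COLOR_RGB2HSV);return cv2.inRange(h,np.array(lo),np.array(hi))
E
python3 - <<'E'
from h import *
L={}
for n,(x,y,w) in {'scene':(340,205,100),'top':(330,180,100)}.items():
    im=cv2.imread(f'pics/{n}0.png')
    a=cv2.resize(im[y:y+w,x:x+w],(400,400),interpolation=cv2.INTER_CUBIC)
    x2,y2=(235,100) if n=='scene' else(220,125)
    b=cv2.resize(im[y2:y2+125,x2:x2+125],(400,400),interpolation=cv2.INTER_CUBIC)
    cv2.imwrite(f'pics/crop_{n}.png',np.hstack([a,b]))
    rgb=im[:,:,::-1].copy()
    for nm,lo,hi in(('red',(0,150,110),(6,255,255)),('orange',(7,170,120),(16,255,255)),('yellow',(20,150,120),(35,255,255))):
        m=mask(rgb,lo,hi);k,l,s,c=cv2.connectedComponentsWithStats(m)
        for i in range(1,k):
            if s[i,4]>25:
                r=cv2.minAreaRect(np.argwhere(l==i)[:,::-1].astype(np.float32))
                print(n,nm,s[i],c[i].round(1),r)
E
```

```text
scene red [387 233  28  15 214] [398.7 239.8] ((400.4000244140625, 238.79998779296875), (14.317410469055176, 25.597793579101562), 49.398704528808594)
scene red [286 236  26  13 173] [299.2 241.8] ((298.93121337890625, 241.7293701171875), (26.148658752441406, 6.800566673278809), 16.699241638183594)
scene red [355 284  14  11 100] [362.  289.1] ((361.4000244140625, 288.7000427246094), (9.426640510559082, 13.51978588104248), 82.87498474121094)
scene orange [326 181  15  13  98] [333.4 186.7] ((333.300048828125, 186.6000213623047), (16.0, 6.199999809265137), 36.869895935058594)
scene yellow [174  59  21  30  60] [180.6  78.4] ((181.11790466308594, 76.03352355957031), (30.056900024414062, 17.816532135009766), 72.18110656738281)
scene yellow [583 169  37  21 451] [601.3 178.9] ((601.15771484375, 178.90872192382812), (37.74757385253906, 12.367807388305664), 14.931418418884277)
scene yellow [382 225  34  34 582] [397.4 243.3] ((398.53961181640625, 241.60397338867188), (32.040199279785156, 31.14466667175293), 5.710593223571777)
scene yellow [351 278  24  23 271] [362.4 289.6] ((362.5286865234
[... 600 characters left out ...]
 80.49427795410156), (13.278803825378418, 303.0362854003906), 89.3839340209961)
top yellow [  85   77   93   14 1130] [128.2  83.9] ((130.92263793945312, 83.70286560058594), (12.885420799255371, 92.03641510009766), 89.0759506225586)
top yellow [141 107  22  31 152] [149.1 121.5] ((151.5, 122.0), (30.0, 21.0), 90.0)
top yellow [170 114  12  19  88] [175.1 122.8] ((175.5, 123.0), (18.0, 11.0), 90.0)
top yellow [365 206  31  30 466] [379.5 221.3] ((380.23199462890625, 220.27598571777344), (26.922258377075195, 27.01170539855957), 79.69515228271484)
top yellow [352 256  23  22 206] [362.6 267.3] ((362.89654541015625, 267.2413635253906), (18.569534301757812, 18.198143005371094), 68.19859313964844)
```

View pics/crop_scene.png

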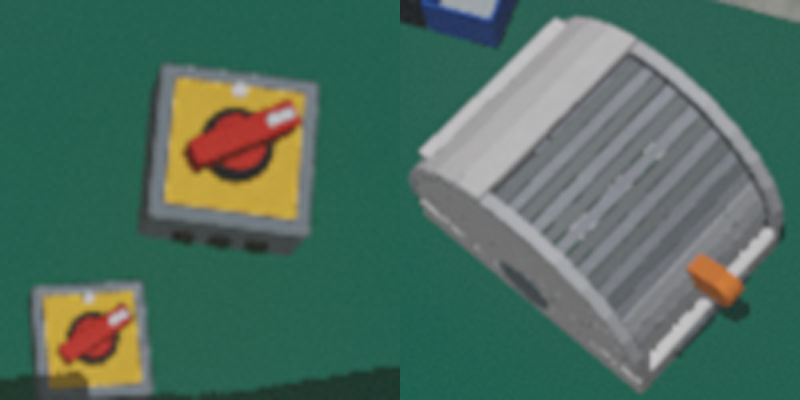

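View pics/crop_top.png

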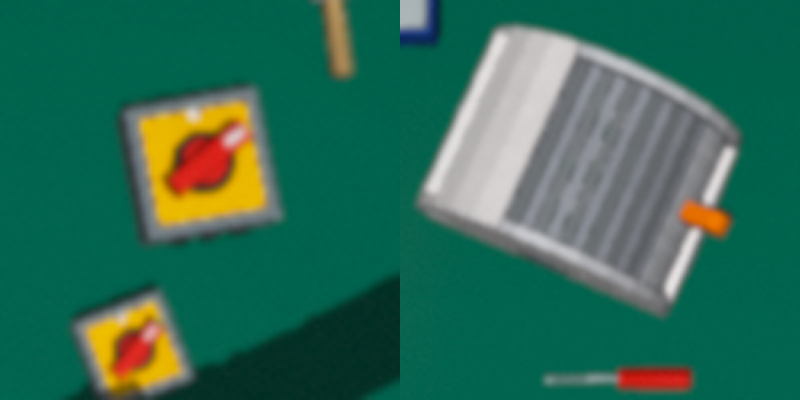

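The crops show the larger isolator (left half, upper) with its bar's white end up-right and the white "off" dot at the top of the plate. That confirms it as the one meant. The right half shows the cabinet, with its handle facing lower-right.

Run:
```python
from h import *
P=lambda nm,s,t:print(nm,*[np.round(v,4) for v in tri(ray('scene',s),ray('top',t))])
a=plane('scene',(387.8,244),.13);b=plane('scene',(414,231.8),.13);print('bar scene',a,b,(a+b)/2,np.degrees(np.arctan2(*(b-a)[1::-1])))
a=plane('top',(373,226.5),.13);b=plane('top',(390.8,213),.13);print('bar top',a,b,(a+b)/2,np.degrees(np.arctan2(*(b-a)[1::-1])))
# plate centre by yellow rect at z ~0.08
print(plane('scene',(398.5,241.6),.08),plane('top',(380.2,220.3),.08))
P('orange',(333.4,186.7),(315.3,192.9))
P('sillR',(351.2,172.5),(324.7,171.2));P('sillL',(313.1,213.1),(304.4,216.2))
# back edge of cover
P('back1',(294.5,107),(253,134));P('back2',(242,148),(228,186))
# white dot, screwdriver,brush,jar
print('wdot',plane('scene',(400,227.2),.083),plane('top',(378.2,208.7),.083))
for nm,s in(('small',(362.5,289.3)),('screwd',(299,242)),('screwtip',(262,232)),('brush',(449,210)),('jar',(461,299)),('reel',(410,165))):print(nm,plane('scene',s,.05 if nm in('small',) else .02))
```

```text
bar scene [ 0.42409227 -0.23264484  0.13      ] [ 0.4862207  -0.30160221  0.13      ] [ 0.45515648 -0.26712352  0.13      ] -47.982138070180824
bar top [ 0.42666197 -0.22988574  0.13      ] [ 0.4768145  -0.29812224  0.13      ] [ 0.45173823 -0.26400399  0.13      ] -53.68482040987142
[ 0.4560238  -0.26699176  0.08      ] [ 0.45496206 -0.26452758  0.08      ]
orange [ 0.5561 -0.0163  0.1332] 0.0016
sillR [ 0.6552 -0.0543  0.0532] 0.0007
sillL [0.477  0.0278 0.0502] 0.0012
back1 [0.793  0.2076 0.1338] 0.0287
back2 [0.5804 0.3036 0.1754] 0.0083
wdot [ 0.50338777 -0.25986801  0.083     ] [ 0.49965005 -0.25774695  0.083     ]
small [ 0.27989619 -0.19745656  0.05      ]
screwd [0.37493228 0.04665194 0.02      ]
screwtip [0.37148931 0.17678248 0.02      ]
brush [ 0.63303259 -0.41156477  0.02      ]
jar [ 0.34766818 -0.51040127  0.02      ]
reel [ 0.75807319 -0.24427644  0.02      ]
```

```bash
python3 -m handwheel '[{"jaw":85,"delta_pos":[0.313,-0.202,0],"turn":-0.406},{"jaw":85,"delta_pos":[0.313,-0.202,0],"turn":-0.406},{"jaw":85,"delta_pos":[0.313,-0.202,0],"turn":-0.406},{"jaw":85,"delta_pos":[0.313,-0.202,0],"turn":-0.406},{"jaw":85,"delta_pos":[0.313,-0.202,0],"turn":-0.406},{"jaw":85,"delta_pos":[0.313,-0.202,0],"turn":-0.406},{"jaw":85,"delta_pos":[0.313,-0.202,0],"turn":-0.406},{"jaw":85,"delta_pos":[0.313,-0.202,0],"turn":-0.406},{"jaw":85,"delta_pos":[0.313,-0.202,0],"turn":-0.406},{"jaw":85,"delta_pos":[0.313,-0.202,0],"turn":-0.406}]' 60
python3 - <<'E'
from h import *
o=get_obs();print(o['clock'],o['position'],o['ee_rot'],o['joint_pos'])
cv2.imwrite('pics/w1.png',camera('wrist')[:,:,::-1])
E
```

```text
clock: 0.98
position: [0.4583, -0.2582, 0.2316]
ee_rot: [0.671, 0.741, 0.002, -0.0]
ft_force: [1.3, 1.2, -0.2]
grip_width: 0.998
0.9833 [ 0.45826799 -0.25817002  0.23163576] [ 6.71271061e-01  7.41210250e-01  1.58974136e-03 -1.05404007e-05] [ 0.83436881  0.14278366 -0.44332797  1.70230486  0.06011537  1.30955266
  0.47845878]
```

View pics/w1.png

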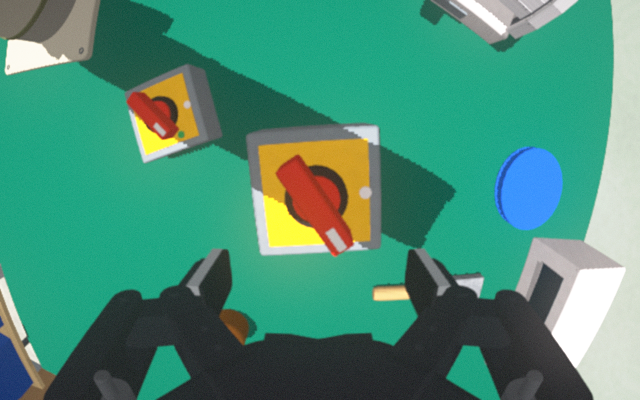

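The wrist view shows the big isolator at (317,193), with its bar running from about (290,162) to (341,246), white end lower right. The turn sign is mirrored because the tool's z points down, so I'll account for that.

Run:
```python
from h import *
im=cv2.imread('pics/w1.png');
cv2.imwrite('pics/w1c.png',cv2.resize(im[110:270,230:400],None,fx=3.5,fy=3.5,interpolation=cv2.INTER_CUBIC))
m=mask(im[:,:,::-1].copy(),(0,150,60),(6,255,255));k,l,s,c=cv2.connectedComponentsWithStats(m)
for i in range(1,k):
    if s[i,4]>200: print(s[i],c[i])
m=mask(im[:,:,::-1].copy(),(18,150,60),(35,255,255))
```

```text
[ 127   92   51   47 1108] [152.80054152 112.63628159]
[ 277  156   76  100 3196] [314.47778473 199.65863579]
```

View pics/w1c.png

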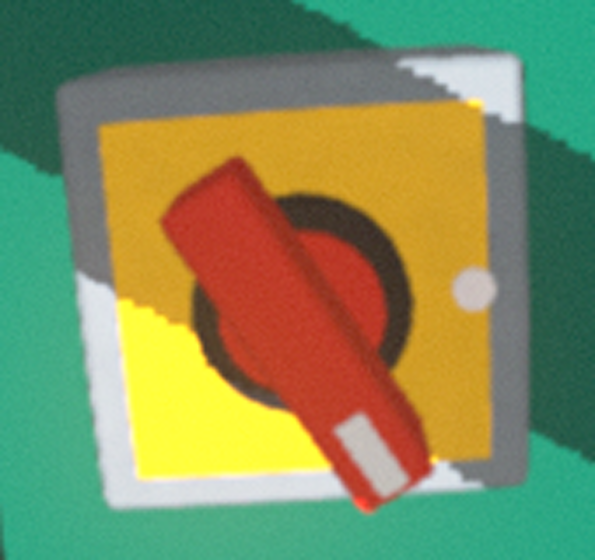

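Run:
```python
from h import *
f=lambda u,z:plane('wrist',(230+u[0]/3.5,110+u[1]/3.5),z)
c=[f(u,.081) for u in((100,125),(483,100),(492,458),(138,480))]
print(np.round(c,4),'plate ctr',np.mean(c,0));print('ring',f((302,300),.085))
ang=lambda d:np.degrees(np.arctan2(d[1],d[0]))
a,b=f((163,220),.133),f((378,497),.133)
print('patch axis',ang(f((393,490),.133)-f((350,419),.133)))
print('patch',f((371,455),.133))
print('left edge',ang(f((330,480),.133)-f((163,220),.133)), 'side', [np.linalg.norm(c[i]-c[i-1]) for i in range(4)],[ang(c[i]-c[i-1]) for i in range(4)])
for nm,u in(('redend',(200,190)),('whiteend',(385,499))):print(nm,f(u,.133))
w=f((474,289),.082)
ctr=np.mean(c,0);print('wdot dir',ang(w-ctr))
```

```text
[[ 0.3958 -0.2282  0.081 ]
 [ 0.4989 -0.2105  0.081 ]
 [ 0.5171 -0.314   0.081 ]
 [ 0.413  -0.3322  0.081 ]] plate ctr [ 0.4562243  -0.27122486  0.081     ]
ring [ 0.45587214 -0.27065747  0.085     ]
patch axis -54.01757622063098
patch [ 0.47532404 -0.29453379  0.133     ]
left edge -53.11493536438796 side [np.float64(0.10545952850740468), np.float64(0.1046208478598842), np.float64(0.10512304595186009), np.float64(0.10564172949998427)] [np.float64(99.39386867145912), np.float64(9.734169673310245), np.float64(-80.05109157938739), np.float64(-170.0839439699216)]
redend [ 0.42914001 -0.23458424  0.133     ]
whiteend [ 0.48026484 -0.30593166  0.133     ]
wdot dir 9.669607477799635
```

```bash
cat >> h.py <<'E'
def st():
    o=get_obs();q=o['ee_rot'];yaw=2*np.degrees(np.arctan2(q[1],q[0]))
    print('t',round(o['clock'],2),'p',o['position'].round(4),'yaw',round(yaw,2),'F',o['ft_force'].round(1),'T',o['torque'].round(2),'g',round(o['grip_width'],3),'j',o['joint_pos'].round(2));return o,yaw
def go(x,y,z,yawt):
    o,yaw=st();a=np.radians(yaw);d=np.array([x,y,z])-o['position']
    print('delta',(d[0]*np.cos(a)+d[1]*np.sin(a)).round(4),(d[0]*np.sin(a)-d[1]*np.cos(a)).round(4),(-d[2]).round(4),'turn',round(-((yawt-yaw+180)%360-180)/180,4))
E
python3 -c "
from h import *
go(.4555,-.2705,.105,127)"
```

```text
t 1.03 p [ 0.4562 -0.2619  0.2314] yaw 96.08 F [-0.6 -0.3 -0.3] T [-0.06  0.02 -0.01] g 0.992 j [ 0.84  0.14 -0.44  1.7   0.06  1.31  0.49]
delta -0.0084 -0.0016 0.1264 turn -0.1718
```

```bash
python3 -m handwheel '[{"jaw":85,"delta_pos":[-0.0045,0.0013,0.02],"turn":-0.171},{"jaw":85,"delta_pos":[-0.0045,0.0013,0.04],"turn":-0.171},{"jaw":70,"delta_pos":[-0.0045,0.0013,0.06],"turn":-0.171},{"jaw":60,"delta_pos":[-0.0045,0.0013,0.08],"turn":-0.171},{"jaw":60,"delta_pos":[-0.0045,0.0013,0.1],"turn":-0.171},{"jaw":60,"delta_pos":[-0.0045,0.0013,0.123],"turn":-0.171},{"jaw":60,"delta_pos":[-0.0045,0.0013,0.123],"turn":-0.171},{"jaw":60,"delta_pos":[-0.0045,0.0013,0.123],"turn":-0.171}]' 60
python3 - <<'E'
from h import *
go(.4555,-.2705,.107,127)
cv2.imwrite('pics/w2.png',camera('wrist')[:,:,::-1])
E
```

```text
clock: 1.7
position: [0.4545, -0.271, 0.1077]
ee_rot: [0.459, 0.888, 0.0, -0.001]
ft_force: [0.1, -0.2, 0.7]
grip_width: 0.702
t 1.7 p [ 0.4545 -0.271   0.1077] yaw 125.32 F [ 0.1 -0.2  0.7] T [-0.06 -0.04 -0.04] g 0.702 j [ 0.87  0.27 -0.47  1.84  0.14  1.07  0.96]
delta -0.0002 0.0012 0.0007 turn -0.0093
```

View pics/w2.png

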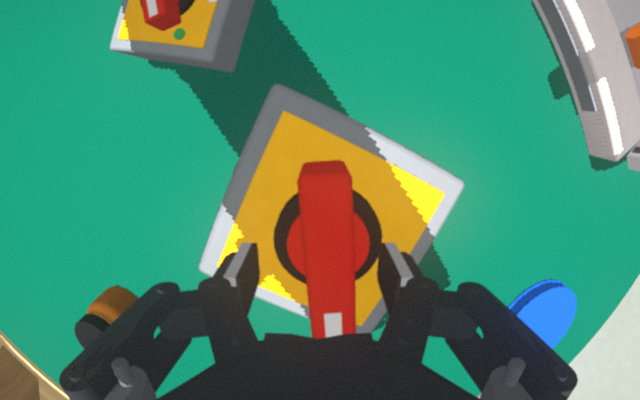

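The bar stands between the pads and is well aligned. Closing.

```bash
python3 -m handwheel '[{"jaw":0,"delta_pos":[0,0,0],"turn":0},{"jaw":0,"delta_pos":[0,0,0],"turn":0},{"jaw":0,"delta_pos":[0,0,0],"turn":0},{"jaw":0,"delta_pos":[0,0,0],"turn":0},{"jaw":0,"delta_pos":[0,0,0],"turn":0},{"jaw":0,"delta_pos":[0,0,0],"turn":0}]' 60; python3 -c "
from h import *
st()"
```

```text
clock: 2.25
position: [0.4596, -0.269, 0.1106]
ee_rot: [0.456, 0.89, 0.001, 0.003]
ft_force: [11.3, 6.3, 3.6]
grip_width: 0.251
t 2.25 p [ 0.4596 -0.269   0.1106] yaw 125.71 F [11.3  6.3  3.6] T [ 1.29 -2.    0.64] g 0.251 j [ 0.86  0.27 -0.47  1.83  0.14  1.07  0.96]
```

The grip is on the bar (21 mm), with about 13 N of side force from a 5 mm offset. I'll shift to relieve it, then turn.

```bash
python3 -m handwheel '[{"jaw":0,"delta_pos":[-0.001,0.006,0],"turn":0},{"jaw":0,"delta_pos":[-0.001,0.006,0],"turn":0},{"jaw":0,"delta_pos":[-0.001,0.006,0],"turn":0}]' 60; python3 -c "
from h import *
st()"
```

```text
clock: 2.5
position: [0.4599, -0.2689, 0.1105]
ee_rot: [0.458, 0.889, -0.001, -0.001]
ft_force: [-14.4, 3.1, 21.7]
grip_width: 0.25
t 2.5 p [ 0.4599 -0.2689  0.1105] yaw 125.5 F [-14.4   3.1  21.7] T [0.55 3.07 0.82] g 0.25 j [ 0.86  0.27 -0.47  1.83  0.14  1.08  0.95]
```

```bash
python3 -m handwheel '[{"jaw":0,"delta_pos":[0,-0.003,-0.003],"turn":0},{"jaw":0,"delta_pos":[0,-0.003,-0.003],"turn":0},{"jaw":0,"delta_pos":[0,-0.003,-0.003],"turn":0}]' 60; python3 -c "
from h import *
st()"
```

```text
clock: 2.75
position: [0.4596, -0.2688, 0.1109]
ee_rot: [0.457, 0.889, 0.001, 0.001]
ft_force: [8.3, 0.0, -15.2]
grip_width: 0.249
t 2.75 p [ 0.4596 -0.2688  0.1109] yaw 125.61 F [  8.3   0.  -15.2] T [-0.03 -1.81  0.8 ] g 0.249 j [ 0.86  0.27 -0.47  1.83  0.14  1.07  0.96]
```

```bash
python3 -m handwheel '[{"jaw":0,"delta_pos":[0,0.001,0.001],"turn":-0.03},{"jaw":0,"delta_pos":[0,0.001,0.001],"turn":-0.07},{"jaw":0,"delta_pos":[0,0.001,0.001],"turn":-0.11},{"jaw":0,"delta_pos":[0,0.001,0.001],"turn":-0.15},{"jaw":0,"delta_pos":[0,0.001,0.001],"turn":-0.19},{"jaw":0,"delta_pos":[0,0.001,0.001],"turn":-0.23},{"jaw":0,"delta_pos":[0,0.001,0.001],"turn":-0.27},{"jaw":0,"delta_pos":[0,0.001,0.001],"turn":-0.31},{"jaw":0,"delta_pos":[0,0.001,0.001],"turn":-0.34},{"jaw":0,"delta_pos":[0,0.001,0.001],"turn":-0.34}]' 60; python3 -c "
from h import *
st()"
```

```text
clock: 3.58
position: [0.4613, -0.2657, 0.1107]
ee_rot: [-0.063, 0.998, 0.002, 0.001]
ft_force: [6.6, 11.9, -3.0]
grip_width: 0.246
t 3.58 p [ 0.4613 -0.2657  0.1107] yaw 187.24 F [ 6.6 11.9 -3. ] T [ 2.48 -1.45  0.14] g 0.246 j [ 0.98  0.3  -0.62  1.82  0.19  1.08  1.99]
```

```bash
python3 -m handwheel '[{"jaw":50,"delta_pos":[0,0,0],"turn":0},{"jaw":60,"delta_pos":[0,0,0],"turn":0},{"jaw":60,"delta_pos":[0,0,0],"turn":0},{"jaw":60,"delta_pos":[0,0,-0.04],"turn":0},{"jaw":60,"delta_pos":[0,0,-0.08],"turn":0},{"jaw":60,"delta_pos":[0,0,-0.12],"turn":0},{"jaw":60,"delta_pos":[0,0,-0.15],"turn":0},{"jaw":60,"delta_pos":[0,0,-0.15],"turn":0}]' 60
python3 - <<'E'
from h import *
st()
cv2.imwrite('pics/w3.png',camera('wrist')[:,:,::-1])
E
```

```text
clock: 4.25
position: [0.4615, -0.2707, 0.2675]
ee_rot: [-0.058, 0.998, -0.003, 0.004]
ft_force: [-0.4, 0.7, -1.1]
grip_width: 0.702
t 4.25 p [ 0.4615 -0.2707  0.2675] yaw 186.62 F [-0.4  0.7 -1.1] T [-0.06 -0.04 -0.05] g 0.702 j [ 1.02  0.16 -0.64  1.62  0.1   1.38  2.06]
```

View pics/w3.png

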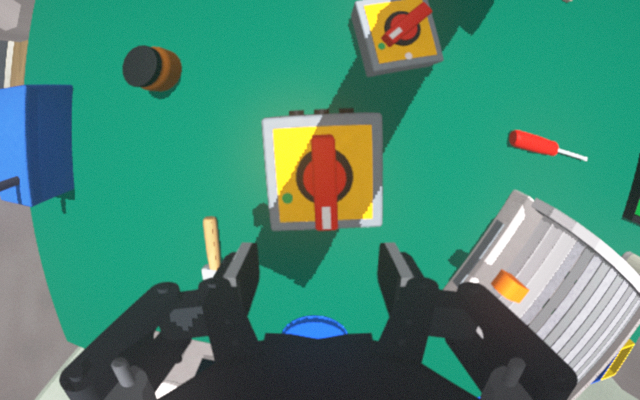

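The wrist view shows the bar on the white-dot side, with the green "on" dot now uncovered at (287,198), so the isolator is off. Moving to above the shutter handle.

```bash
python3 -c "
from h import *
go(.55,-.03,.28,65.3)"
```

```text
t 4.3 p [ 0.4606 -0.2704  0.2643] yaw 186.61 F [ 0.5 -0.1 -0.9] T [0.03 0.03 0.  ] g 0.703 j [ 1.02  0.16 -0.64  1.63  0.1   1.38  2.06]
delta -0.1165 0.2285 -0.0157 turn 0.674
```

```bash
python3 -m handwheel '[{"jaw":60,"delta_pos":[-0.116,0.228,-0.02],"turn":0.674},{"jaw":60,"delta_pos":[-0.116,0.228,-0.02],"turn":0.674},{"jaw":60,"delta_pos":[-0.116,0.228,-0.02],"turn":0.674},{"jaw":60,"delta_pos":[-0.116,0.228,-0.02],"turn":0.674},{"jaw":60,"delta_pos":[-0.116,0.228,-0.02],"turn":0.674},{"jaw":60,"delta_pos":[-0.116,0.228,-0.02],"turn":0.674},{"jaw":60,"delta_pos":[-0.116,0.228,-0.02],"turn":0.674},{"jaw":60,"delta_pos":[-0.116,0.228,-0.02],"turn":0.674},{"jaw":60,"delta_pos":[-0.116,0.228,-0.02],"turn":0.674},{"jaw":60,"delta_pos":[-0.116,0.228,-0.02],"turn":0.674}]' 40
python3 -c "
from h import *
go(.55,-.03,.28,65.3)"
```

```text
clock: 5.13
position: [0.5478, -0.0289, 0.2794]
ee_rot: [0.498, 0.867, -0.0, -0.001]
ft_force: [0.6, -0.4, -0.8]
grip_width: 0.705
t 5.13 p [ 0.5478 -0.0289  0.2794] yaw 120.2 F [ 0.6 -0.4 -0.8] T [-0.   -0.02 -0.01] g 0.705 j [ 0.59  0.21 -0.71  1.56  0.14  1.43  0.39]
delta -0.0021 0.0014 -0.0006 turn 0.305
```

```bash
python3 -m handwheel '[{"jaw":60,"delta_pos":[0,0,0],"turn":0.305},{"jaw":60,"delta_pos":[0,0,0],"turn":0.305},{"jaw":60,"delta_pos":[0,0,0],"turn":0.305},{"jaw":60,"delta_pos":[0,0,0],"turn":0.305},{"jaw":60,"delta_pos":[0,0,0],"turn":0.305},{"jaw":60,"delta_pos":[0,0,0],"turn":0.305},{"jaw":60,"delta_pos":[0,0,0],"turn":0.305},{"jaw":60,"delta_pos":[0,0,0],"turn":0.305},{"jaw":60,"delta_pos":[0,0,0],"turn":0.305},{"jaw":60,"delta_pos":[0,0,0],"turn":0.305}]' 40
python3 - <<'E'
from h import *
st()
for n in('wrist','scene','top'): cv2.imwrite(f'pics/{n}4.png',camera(n)[:,:,::-1])
st()
E
```

```text
clock: 5.97
position: [0.5477, -0.0297, 0.2797]
ee_rot: [0.84, 0.543, -0.0, -0.0]
ft_force: [0.8, -0.6, -0.3]
grip_width: 0.703
t 5.97 p [ 0.5477 -0.0297  0.2797] yaw 65.74 F [ 0.8 -0.6 -0.3] T [-0.04 -0.04  0.01] g 0.703 j [ 0.51  0.19 -0.61  1.56  0.11  1.42 -0.54]
t 6.12 p [ 0.5479 -0.0295  0.2801] yaw 65.72 F [-0.6 -0.   0.7] T [0.01 0.02 0.04] g 0.703 j [ 0.51  0.19 -0.61  1.56  0.11  1.42 -0.54]
```

View pics/wrist4.png

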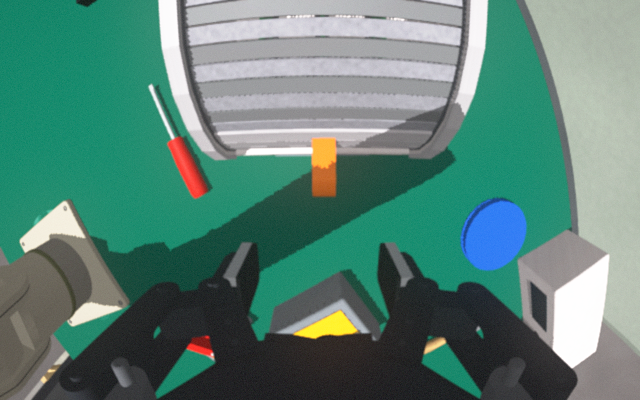

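The wrist view shows the orange paddle at (324,167), nearly aligned with the tool and centred between the cheek corners at (220,158) and (430,157). I'll compute the axis from its tip edge.

Run:
```python
from h import *
im=cv2.imread('pics/wrist4.png')[:,:,::-1].copy()
m=mask(im,(7,150,60),(17,255,255));k,l,s,c=cv2.connectedComponentsWithStats(m)
for i in range(1,k):
    if s[i,4]>200: print(s[i],c[i])
i=[i for i in range(1,k) if abs(c[i][0]-324)<15 and abs(c[i][1]-167)<20][0]
x0,y0,w,h,_=s[i]; print('rect',cv2.minAreaRect(np.argwhere(l==i)[:,::-1].astype(np.float32)))
A=[]
for r in(y0+4,y0+h-5):
    xs=np.where(l[r]==i)[0];u=(xs.min()+xs.max())/2;p=plane('wrist',(u,r),.138);A.append(p);print(r,xs.min(),xs.max(),p, np.linalg.norm(plane('wrist',(xs.min(),r),.138)-plane('wrist',(xs.max()+1,r),.138)))
d=A[0]-A[1];print('dir',np.degrees(np.arctan2(d[1],d[0])))
# cheeks corners direction
e=plane('wrist',(430,157),.05)-plane('wrist',(220,158),.05);print('sill dir',np.degrees(np.arctan2(e[1],e[0])),np.linalg.norm(e))
a,b=plane('wrist',(194,153),.03),plane('wrist',(452,155),.03)
for yaw in(65.3,):
  xh=np.array([np.cos(np.radians(yaw)),np.sin(np.radians(yaw))])
  o,dd=ray('wrist',(c[i][0],y0+h))
  # 2D in (x along xh, z); tangent to end circle; unknown axis position X: circle centre (X-.1757,.124)
  o2=np.array([o[:2]@xh,o[2]]);d2=np.array([dd[:2]@xh,dd[2]]);d2/=np.linalg.norm(d2)
  t=(.124-o2[1])/d2[1];xz=o2[0]+t*d2[0]   # ray x at circle centre height
  cx=xz+.018/abs(d2[1])
  X=cx+.1757; yh=np.array([-xh[1],xh[0]])
  Y=plane('wrist',c[i],.135)[:2]@yh
  print('axis',X*xh+Y*yh,'grip shut',(X-.1738)*xh+Y*yh,'X,Y',X,Y, 'tcp now',get_obs()['position'][:2]@xh,get_obs()['position'][:2]@yh)
# same from scene/top orange centroid earlier: (.5561,-.0163)
  q=np.array([.5561,-.0163]);print('tri',q@xh+.163,q@yh)
```

```text
[312 153  25  44 771] [323.84824903 179.02723735]
rect ((324.0, 174.5), (24.0, 43.0), 0.0)
157 312 335 [ 0.56516486 -0.00475266  0.138     ] 0.022209156499547467
192 313 335 [ 0.55196021 -0.0355102   0.138     ] 0.021838374885609094
dir 66.76545973558775
sill dir -23.870742228385712 0.2643482277333502
axis [0.62930016 0.1331966 ] grip shut [ 0.55667487 -0.02470212] X,Y 0.3839740208666903 -0.5160658697374624 tcp now 0.20210119493285675 -0.5101019622296917
tri 0.3805671964470933 -0.5120326308255675
```

```bash
python3 -c "
from h import *
o,d=ray('wrist',(320,200.5));print('cam',o-get_obs()['position'],d)
go(.5546,-.0283,.106,66)"
```

```text
cam [0.02909109 0.06344913 0.14242617] [-0.10778577 -0.25505799 -0.96089939]
t 6.12 p [ 0.5479 -0.0295  0.2801] yaw 65.72 F [-0.6 -0.   0.7] T [0.01 0.02 0.04] g 0.703 j [ 0.51  0.19 -0.61  1.56  0.11  1.42 -0.54]
delta 0.0039 0.0056 0.1741 turn -0.0016
```

```bash
python3 -m handwheel '[{"jaw":60,"delta_pos":[0.004,0.0055,0.03],"turn":0},{"jaw":60,"delta_pos":[0.004,0.0055,0.06],"turn":0},{"jaw":60,"delta_pos":[0.004,0.0055,0.09],"turn":0},{"jaw":60,"delta_pos":[0.004,0.0055,0.12],"turn":0},{"jaw":60,"delta_pos":[0.004,0.0055,0.15],"turn":0},{"jaw":60,"delta_pos":[0.004,0.0055,0.174],"turn":0},{"jaw":60,"delta_pos":[0.004,0.0055,0.174],"turn":0},{"jaw":60,"delta_pos":[0.004,0.0055,0.174],"turn":0}]' 40
python3 - <<'E'
from h import *
go(.5546,-.0283,.106,66)
cv2.imwrite('pics/w5.png',camera('wrist')[:,:,::-1])
cv2.imwrite('pics/s5.png',cv2.resize(camera('scene')[80:280,220:440,::-1],None,fx=2.7,fy=2.7))
E
```

```text
clock: 6.78
position: [0.554, -0.028, 0.1059]
ee_rot: [0.84, 0.542, -0.001, -0.001]
ft_force: [0.7, 0.6, 0.7]
grip_width: 0.703
t 6.78 p [ 0.554  -0.028   0.1059] yaw 65.66 F [0.7 0.6 0.7] T [ 0.02 -0.04  0.  ] g 0.703 j [ 0.47  0.35 -0.59  1.77  0.21  1.09 -0.62]
delta -0.0 0.0006 -0.0001 turn -0.0019
```

View pics/w5.png

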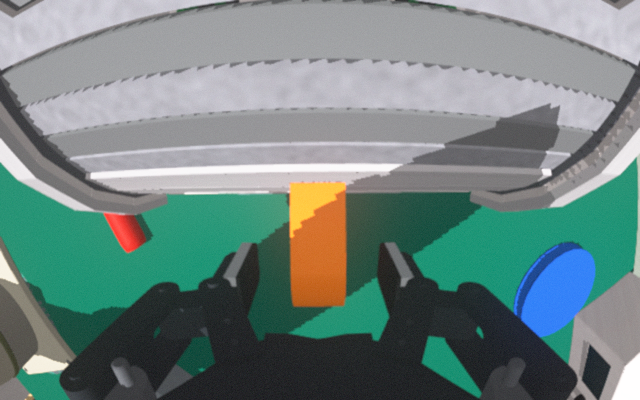

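View pics/s5.png

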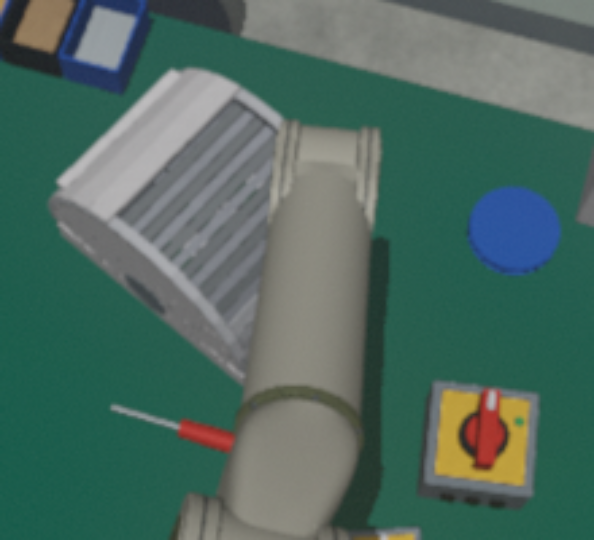

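The paddle is centred between the pads at (318,245), and the scene view confirms the isolator bar points at the white dot side with the green dot free. Closing.

```bash
python3 -m handwheel '[{"jaw":0,"delta_pos":[0,0,0],"turn":0},{"jaw":0,"delta_pos":[0,0,0],"turn":0},{"jaw":0,"delta_pos":[0,0,0],"turn":0},{"jaw":0,"delta_pos":[0,0,0],"turn":0},{"jaw":0,"delta_pos":[0,0,0],"turn":0},{"jaw":0,"delta_pos":[0,0,0],"turn":0}]' 40
python3 - <<'E'
from h import *
st()
R=.19
c=calibration('wrist')
p0=np.array([-R*np.cos(np.radians(20)),R*np.sin(np.radians(20))])
for a in np.arange(0,1.32,.125):
    th=np.radians(20)+a;p=np.array([-R*np.cos(th),R*np.sin(th)])-p0
    print(round(a,3),'tx',p[0].round(4),'tz',(-p[1]).round(4))
E
```

```text
clock: 7.38
position: [0.5544, -0.0278, 0.1075]
ee_rot: [0.84, 0.542, -0.0, 0.0]
ft_force: [-6.5, 0.9, 9.8]
grip_width: 0.251
t 7.38 p [ 0.5544 -0.0278  0.1075] yaw 65.65 F [-6.5  0.9  9.8] T [0.03 1.25 0.29] g 0.251 j [ 0.47  0.34 -0.59  1.77  0.21  1.09 -0.62]
0.0 tx 0.0 tz -0.0
0.125 tx 0.0095 tz -0.0218
0.25 tx 0.0216 tz -0.0422
0.375 tx 0.0362 tz -0.0609
0.5 tx 0.053 tz -0.0776
0.625 tx 0.0718 tz -0.0922
0.75 tx 0.0922 tz -0.1043
0.875 tx 0.114 tz -0.1137
1.0 tx 0.1368 tz -0.1204
1.125 tx 0.1602 tz -0.1241
1.25 tx 0.1839 tz -0.1249
```

```bash
python3 -m handwheel '[{"jaw":0,"delta_pos":[0.004,0,-0.011],"turn":0},{"jaw":0,"delta_pos":[0.0095,0,-0.022],"turn":0},{"jaw":0,"delta_pos":[0.015,0,-0.032],"turn":0},{"jaw":0,"delta_pos":[0.0216,0,-0.042],"turn":0},{"jaw":0,"delta_pos":[0.0285,0,-0.052],"turn":0},{"jaw":0,"delta_pos":[0.036,0,-0.061],"turn":0},{"jaw":0,"delta_pos":[0.036,0,-0.061],"turn":0}]' 40
python3 - <<'E'
from h import *
st()
cv2.imwrite('pics/w6.png',camera('wrist')[:,:,::-1])
E
```

```text
clock: 7.97
position: [0.5698, 0.007, 0.1696]
ee_rot: [0.84, 0.543, 0.0, -0.0]
ft_force: [-7.7, 0.9, -0.5]
grip_width: 0.249
t 7.97 p [0.5698 0.007  0.1696] yaw 65.72 F [-7.7  0.9 -0.5] T [-0.04  1.65  0.33] g 0.249 j [ 0.43  0.32 -0.62  1.67  0.19  1.22 -0.66]
```

View pics/w6.png

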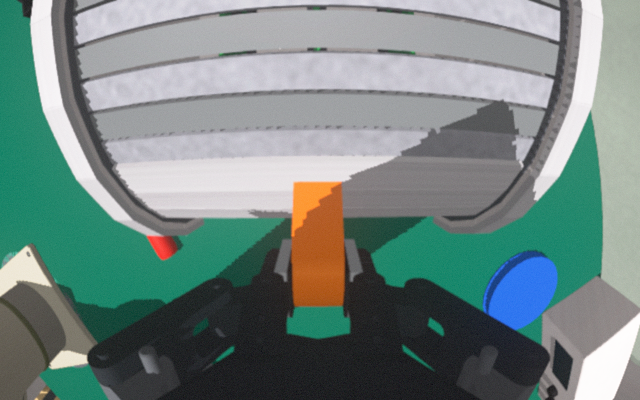

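The shutter is rising with the paddle held firmly, and forces are low (about 8 N). Continuing along the arc.

```bash
python3 -m handwheel '[{"jaw":0,"delta_pos":[0.008,0,-0.0086],"turn":0},{"jaw":0,"delta_pos":[0.0168,0,-0.0167],"turn":0},{"jaw":0,"delta_pos":[0.026,0,-0.0243],"turn":0},{"jaw":0,"delta_pos":[0.0356,0,-0.0313],"turn":0},{"jaw":0,"delta_pos":[0.0457,0,-0.0378],"turn":0},{"jaw":0,"delta_pos":[0.056,0,-0.0434],"turn":0},{"jaw":0,"delta_pos":[0.0668,0,-0.0485],"turn":0},{"jaw":0,"delta_pos":[0.0778,0,-0.0528],"turn":0},{"jaw":0,"delta_pos":[0.0891,0,-0.0565],"turn":0},{"jaw":0,"delta_pos":[0.1006,0,-0.0595],"turn":0}]' 40
python3 - <<'E'
from h import *
st()
E
```

```text
clock: 8.85
position: [0.61, 0.0982, 0.2275]
ee_rot: [0.84, 0.542, -0.001, -0.001]
ft_force: [-9.3, 1.0, -4.9]
grip_width: 0.251
t 8.85 p [0.61   0.0982 0.2275] yaw 65.66 F [-9.3  1.  -4.9] T [-0.12  1.77  0.29] g 0.251 j [ 0.26  0.39 -0.64  1.46  0.23  1.37 -0.82]
```

```bash
python3 -m handwheel '[{"jaw":0,"delta_pos":[0.0117,-0.001,-0.0021],"turn":0},{"jaw":0,"delta_pos":[0.0234,-0.002,-0.0037],"turn":0},{"jaw":0,"delta_pos":[0.035,-0.002,-0.0044],"turn":0},{"jaw":0,"delta_pos":[0.047,-0.002,-0.0045],"turn":0},{"jaw":0,"delta_pos":[0.05,-0.002,-0.0045],"turn":0},{"jaw":0,"delta_pos":[0.05,-0.002,-0.0045],"turn":0},{"jaw":0,"delta_pos":[0.05,-0.002,-0.0045],"turn":0}]' 40
python3 - <<'E'
from h import *
o,y=st()
p=o['position'];x=np.array([.407,.9135]);r=p[:2]-[.6272,.1348];print('cab x',r@x,'z',p[2]+.019-.06,'angle',np.pi-np.arctan2(p[2]+.019-.06,r@x)-np.radians(20))
cv2.imwrite('pics/w7.png',camera('wrist')[:,:,::-1])
cv2.imwrite('pics/s7.png',cv2.resize(camera('scene')[80:280,220:440,::-1],None,fx=2.7,fy=2.7))
E
```

```text
clock: 9.43
position: [0.6302, 0.1438, 0.2321]
ee_rot: [0.84, 0.542, 0.001, -0.0]
ft_force: [-3.8, 2.8, 1.0]
grip_width: 0.249
t 9.43 p [0.6302 0.1438 0.2321] yaw 65.64 F [-3.8  2.8  1. ] T [0.65 0.65 0.38] g 0.249 j [ 0.17  0.45 -0.65  1.37  0.27  1.4  -0.9 ]
cab x 0.009396640008572217 z 0.19105098087634015 angle 1.2708748143742579
```

View pics/w7.png

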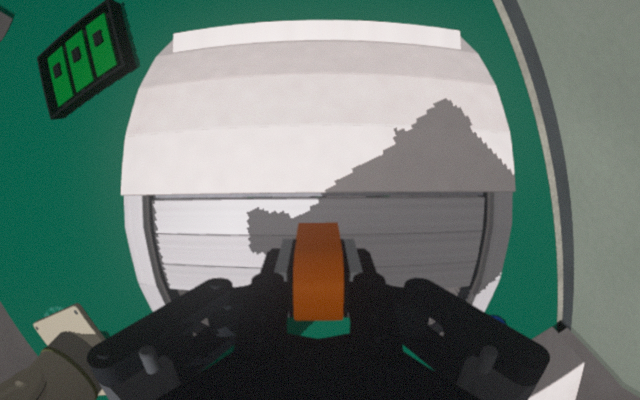

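```bash
python3 -m handwheel '[{"jaw":0,"delta_pos":[0.003,0,-0.001],"turn":0},{"jaw":0,"delta_pos":[0.006,0,-0.001],"turn":0},{"jaw":0,"delta_pos":[0.006,0,-0.001],"turn":0},{"jaw":0,"delta_pos":[0.006,0,-0.001],"turn":0}]' 40
python3 - <<'E'
from h import *
o,y=st();x=np.array([.407,.9135]);print('Fx cab',o['ft_force'][:2]@x,(o['position'][:2]-[.6272,.1348])@x)
E
```

```text
clock: 9.87
position: [0.6317, 0.1473, 0.2319]
ee_rot: [0.841, 0.541, -0.001, 0.0]
ft_force: [-6.5, -0.1, -0.5]
grip_width: 0.251
t 9.87 p [0.6317 0.1473 0.2319] yaw 65.56 F [-6.5 -0.1 -0.5] T [-0.51  1.45  0.33] g 0.251 j [ 0.16  0.46 -0.65  1.36  0.27  1.41 -0.9 ]
Fx cab -2.727699381525475 0.01323470140535182
```

```bash
python3 -m handwheel '[{"jaw":0,"delta_pos":[0.003,0,-0.002],"turn":0},{"jaw":0,"delta_pos":[0.006,0,-0.003],"turn":0},{"jaw":0,"delta_pos":[0.006,0,-0.003],"turn":0},{"jaw":0,"delta_pos":[0.006,0,-0.003],"turn":0}]' 40
python3 - <<'E'
from h import *
o,y=st();x=np.array([.407,.9135]);print('Fx cab',o['ft_force'][:2]@x,(o['position'][:2]-[.6272,.1348])@x)
cv2.imwrite('pics/w8.png',camera('wrist')[:,:,::-1])
E
```

```text
clock: 10.2
position: [0.6316, 0.1473, 0.2319]
ee_rot: [0.842, 0.54, -0.008, 0.001]
ft_force: [-21.6, -16.8, -6.5]
grip_width: 0.25
t 10.2 p [0.6316 0.1473 0.2319] yaw 65.36 F [-21.6 -16.8  -6.5] T [-3.32  3.84  0.55] g 0.25 j [ 0.15  0.47 -0.64  1.35  0.28  1.43 -0.91]
Fx cab -24.13986754815822 0.013202953777303154
```

View pics/w8.png

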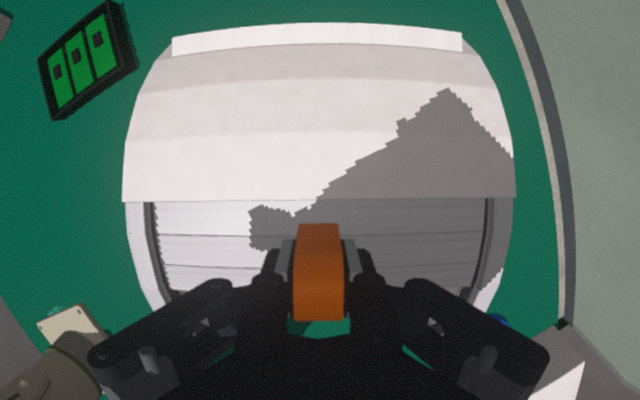

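A hard stop: 24 N with no further motion, so the shutter is fully open. I'll relieve the load, release, and lift straight up.

```bash
python3 -m handwheel '[{"jaw":0,"delta_pos":[-0.005,0,0.002],"turn":0},{"jaw":0,"delta_pos":[-0.005,0,0.002],"turn":0},{"jaw":60,"delta_pos":[-0.005,0,0.002],"turn":0},{"jaw":60,"delta_pos":[-0.005,0,0.002],"turn":0},{"jaw":60,"delta_pos":[-0.005,0,0.002],"turn":0},{"jaw":60,"delta_pos":[-0.005,0,-0.03],"turn":0},{"jaw":60,"delta_pos":[-0.005,0,-0.06],"turn":0},{"jaw":60,"delta_pos":[-0.005,0,-0.09],"turn":0},{"jaw":60,"delta_pos":[-0.005,0,-0.12],"turn":0},{"jaw":60,"delta_pos":[-0.005,0,-0.12],"turn":0}]' 40
python3 -c "
from h import *
st()"
python3 -m handwheel '[{"jaw":60,"delta_pos":[-0.03,0.02,0],"turn":0},{"jaw":60,"delta_pos":[-0.06,0.05,0],"turn":0},{"jaw":60,"delta_pos":[-0.1,0.08,0],"turn":0},{"jaw":60,"delta_pos":[-0.13,0.11,0],"turn":0},{"jaw":60,"delta_pos":[-0.16,0.14,0],"turn":0},{"jaw":60,"delta_pos":[-0.19,0.16,0],"turn":0},{"jaw":60,"delta_pos":[-0.19,0.16,0],"turn":0},{"jaw":60,"delta_pos":[-0.19,0.16,0],"turn":0}]' 40
python3 - <<'E'
from h import *
st()
a=camera('scene')[:,:,::-1];b=camera('top')[:,:,::-1]
cv2.imwrite('pics/s9.png',a);cv2.imwrite('pics/t9.png',cv2.resize(b[100:300,150:450],None,fx=2.6,fy=2.6))
cv2.imwrite('pics/w9.png',camera('wrist')[:,:,::-1])
E
```

```text
clock: 11.08
position: [0.6344, 0.1499, 0.3626]
ee_rot: [0.841, 0.541, 0.005, 0.001]
ft_force: [0.1, 0.9, 0.3]
grip_width: 0.705
t 11.08 p [0.6344 0.1499 0.3626] yaw 65.55 F [0.1 0.9 0.3] T [ 0.03 -0.04 -0.04] g 0.705 j [ 0.13  0.43 -0.65  1.13  0.26  1.65 -0.88]
clock: 11.75
position: [0.7006, -0.0946, 0.3546]
ee_rot: [0.842, 0.539, -0.0, 0.001]
ft_force: [-0.4, 1.0, 0.3]
grip_width: 0.702
t 11.75 p [ 0.7006 -0.0946  0.3546] yaw 65.23 F [-0.4  1.   0.3] T [ 0.08 -0.05 -0.02] g 0.702 j [ 0.37  0.56 -0.56  0.94  0.29  1.71 -0.51]
```

View pics/s9.png

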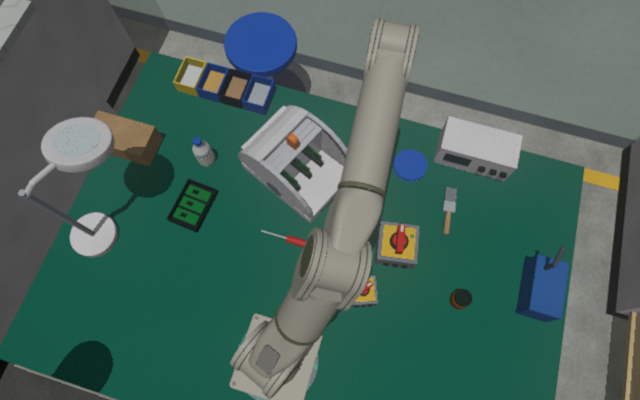

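View pics/t9.png

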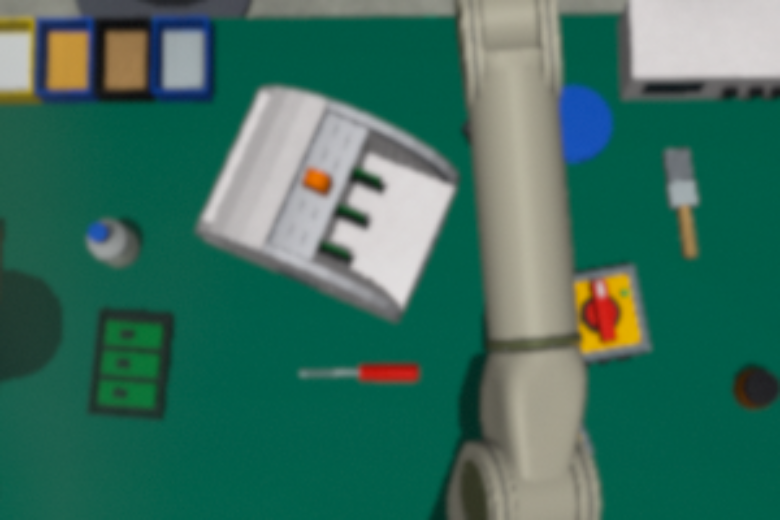

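View pics/w9.png

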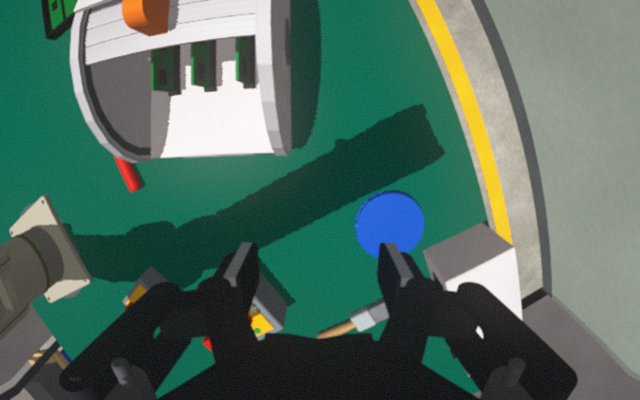

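The scene and top views show the shutter open, with the handle at the top of the cabinet at scene (293,140). The isolator is off and the bystanders are where they were. One last check that it holds still, then hand in.

```bash
python3 -m handwheel '[{"jaw":60,"delta_pos":[0,0,0],"turn":0},{"jaw":60,"delta_pos":[0,0,0],"turn":0},{"jaw":60,"delta_pos":[0,0,0],"turn":0},{"jaw":60,"delta_pos":[0,0,0],"turn":0},{"jaw":60,"delta_pos":[0,0,0],"turn":0},{"jaw":60,"delta_pos":[0,0,0],"turn":0}]'
python3 - <<'E'
from h import *
C={}
for n in('scene','top'):
    im=camera(n);old=cv2.imread(f'pics/s9.png')[:,:,::-1].copy() if n=='scene' else None
    for tag,i in(('now',im),('before',old)):
        if i is None: continue
        m=mask(i,(7,170,100),(16,255,255));k,l,s,c=cv2.connectedComponentsWithStats(m)
        for j in range(1,k):
            if s[j,4]>25 and 250<c[j][0]<330 and 100<c[j][1]<200: print(n,tag,s[j],c[j]); C[n]=c[j]
p,e=tri(ray('scene',C['scene']),ray('top',C['top']));print(p,e);x=np.array([.407,.9135]);print('cab x',(p[:2]-[.6272,.1348])@x)
st();hand_in()
E
```

```text
clock: 12.4
position: [0.7, -0.0899, 0.3554]
ee_rot: [0.841, 0.542, -0.0, 0.0]
ft_force: [0.3, -0.3, 0.3]
grip_width: 0.699
top now [268 166   9   8  51] [271.82352941 169.23529412]Traceback (most recent call last):
  File "<stdin>", line 10, in <module>
KeyError: 'scene'
```

Run:
```python
from h import *
x=np.array([.407,.9135])
for n,u in(('top',(271.8,169.2)),('scene',(293,140))):
    p=plane(n,u,.255);print(n,p,(p[:2]-[.6272,.1348])@x)
st();hand_in()
```

```text
top [0.62277023 0.13919981 0.255     ] 0.002216311935766623
scene [0.62141937 0.13459335 0.255     ] -0.0025414915050656637
t 12.5 p [ 0.7    -0.09    0.3553] yaw 65.6 F [ 0.5 -0.4  0.6] T [ 0.01 -0.03 -0.06] g 0.705 j [ 0.37  0.56 -0.56  0.94  0.29  1.71 -0.51]
the job is handed in; nothing more can be done
```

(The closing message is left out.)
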